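# Shut the spatter guard and reset the interlock

### The arm

A 7-joint arm with a two-finger parallel gripper is mounted at the origin on the work surface. World frame = base frame: x ahead of the robot, y to its left, z up, the work surface at z = 0. Lengths are in m, angles in rad, forces in N, time in s.
With the tool pointing down it reaches from about 0.4 to 0.925 m from the base axis. Payload 5.6 kg.
Tool frame: the origin (TCP) lies midway between the tips of the shut fingers; the grasp point (between the pads) lies 19 mm behind it; y points along the fingers, x is the direction in which the jaws open and shut, and the axes are right-handed (so a half turn about y gives the same grasp; the last joint's range is limited). The gripper opens to 85 mm and grips with 20 to 120 N. Pads are 22 mm wide; open, the fingers measure 114 mm over their backs; the gripper's body (76 mm by 85 mm) begins 54 mm behind the grasp point. The pads swing forward as they close: fully open they stand 13 mm farther back than shut.
Start: joints at [-1.366, 0.468, -0.012, 1.603, 0.006, 1.071, -0.056], TCP at [0.159, 0.63, 0.231] pointing down, gripper open.
Joint ranges: [-2.53, 2.53], [-0.31, 2.02], [-1.57, 1.55], [0.28, 2.44], [-1.29, 4.43], [0.15, 1.84], [-2.92, 2.92]. Speed limits (rad/s): [2.57, 2.57, 3.14, 3.14, 3.14, 3.14, 3.14].

### API

Orientations are given as a 3x3 rotation matrix whose columns are the frame's x, y, z axes.
In Python, from bench import * gives the robot as it stands.
- The arm moves only by the tool jog_arm, never from a script. Its argument "targets" is a list of rows, each a list of 7 numbers: the shift along the tool's x, y, z in mm, then the turn, a rotation vector about the tool's x, y, z in degrees, then the finger opening in mm, from 0 to 85.4. A call has 1 to 20 rows; each row shifts and turns the commanded pose from where the row before left it, along the tool's axes as they then stand; what a row does not reach is not made up. A row lasts 1/8 s, in which the tool goes at most 62.5 mm and 10.7 degrees, less where a joint would pass 70% of its speed; a pose out of reach is approached as far as the arm can. A call is refused whole if a number of a shift passes 62.5 or a number of a turn 10.7, either way. A call with a gripper value outside its range is refused whole. The fingers move at their own pace and stop on an object; "squeeze" is the grip in N (left out, the last holds). Time passes only in rows, so rows that do not move let the fingers close. It gives the time, the measured TCP pose, the force and the opening at its end, in the units of the state.
- observe(): the state, without advancing time (a new reading comes with each control period).
- read_camera(name): name is "side" or "top"; returns the picture (420x560x3 uint8, blue, green, red); there is no depth.
- camera_info(name): a dict with "intrinsics" (3x3 intrinsics, pixels), "R" (3x3) and "t" (3): a world point X has camera coordinates R X + t. Camera axes: x right, y down, z forward; pixel columns grow to the right and rows downward; lengths in m; the calibration is good to about 2 mm. A picture is of the moment at which its call begins. camera_info takes no time and is no camera call.
- job_done(): hands the job in, once; it reports no verdict.
Trained networks look in the newest picture that a camera, given by its name, has taken for a name from the list of things; names that differ only in an ending like _2 or _b are one class to them, and where a whole thing is asked for, a point or a joint stands for the part that bears it (a point fixed in the world has none). Each returns a list of dicts, best first, with "confidence" (0 to 1); they miss things now and then, are a little off and sometimes report something else, mostly with a low value. They report only what shows in the picture. A call takes as long as a camera call.
- outline_of(camera, thing): "mask" (420x560 bool, what is visible of it) and "uv" ([column, row] in pixels, amid what is visible of it).
The state is a dict: "time": time; "joints": joint angles; "dq": joint speeds; "effort": joint torques, N m; "eef_pos": TCP position; "tcp_rot": TCP orientation; "force": force on the tool from outside, world axes, zero at the start; "moment": the same for the moment, N m; "grip_width": finger opening in m.
Only numpy, scipy, OpenCV 4.12 (cv2) and the standard library are available. Lean on these libraries where they do the work, as an engineer would, in place of code of your own. Each camera call takes 0.05 s, during which the arm holds its last target. There are 200 camera calls.

### The job

Push the welding fixture's sliding amber guard fully shut by its yellow push plate, then put one fingertip on each green button of the reset station, press both fully down together, hold them down for three seconds and let them come back up. Only push and press: do not grip or touch the amber guard itself, leave the red stop button between the green ones alone and all the loose things where they are, and do not press green before the guard is shut.

Things in the scene. Friction and masses are not known exactly. Their poses are not given: they have to be found in the camera images.
- fixture: Welding fixture bolted to the table: steel base plate 160 (its x) x 240 (its y) x 12 mm, origin at the centre of the underside, z up. A copper-coloured plate with an upright steel web (the clamped work, top 70 mm above the table) and a blue clamp with red handle (top 107 mm) stand on its +x half. Along its -x edge, 55 mm from the centre, an aluminium rail carries the sliding guard, which moves along the fixture's y; a blue post (112 mm high) marks the shut (+y) end.
- guard_push (a point): Centre of the outer face (facing the fixture's -y) of the guard's yellow push plate. The plate is upright, 84 mm wide (along the fixture's x), 60 mm high (50 to 110 mm above the table) and 8 mm thick. Its outer face is free to the -y side; pushing it towards the fixture's +y shuts the guard. The point moves with the guard.
- guard (a joint): Slide of the guard in metres: 0 = fully shut against a hard stop, up to 0.09 = open; it opens towards the fixture's -y. It stays where left; sliding it takes about 3 to 5 N (more when fast).
- guard_panel (a point): Centre of the amber guard panel, 138 mm long, 6 mm thick, upper edge 123 mm above the table, with a black carrier block 84 mm wide and 14 mm thick directly behind the yellow push plate. Moves with the plate. The point is 75 mm above the table and 91 mm to the fixture's +y of the push plate's outer face. Not to be touched.
- station: Reset station bolted to the table: grey box 110 (its x) x 180 (its y) x 55 mm with a yellow top (57 mm above the table). Origin at the centre of the underside, z up. On top, in a row along its y: green button (+38 mm), small red stop button (0), green button (-38 mm), each in a black round housing 12 mm high.
- green_left_top (a point): Centre of the top of the green button on the station's +y side: 28 mm in diameter, top 81 mm above the table when up. The two green buttons are 76 mm apart centre to centre.
- green_right_top (a point): Centre of the top of the green button on the station's -y side, same as the other.
- green_left (a joint): Travel of the +y green button in metres: 0 = up, 0.008 = fully down. A spring returns it; it starts to move at 1.2 N and is fully down at 4 N.
- green_right (a joint): Travel of the -y green button, same as the other.
- red_stop (a joint): Travel of the small red stop button midway between the green ones (16 mm in diameter, top 77 mm above the table): 0 = up, 0.004 = down. Not to be pressed.
- nut: Loose hexagon nut, 28 mm across flats, 20 mm high, lying on the fixture's base plate. Origin at the centre of its underside.
- spray_can: Loose upright spray can, 60 mm in diameter, 170 mm high, origin at the centre of its underside.
- pipe_coupling: Loose upright steel tube, 48 mm in diameter, 45 mm high, origin at the centre of its underside.
- chip_hammer: Loose hammer, 220 mm long, lying on the table, origin near its middle, on the underside; its x axis runs from the handle to the head.
- wire_brush: Loose brush, 170 mm long, lying on the table, origin near its middle, on the underside; its x axis runs along it.
- tape_measure: Loose yellow tape measure 60 x 34 x 56 mm, origin at the centre of its underside.
- angle_offcut: Loose offcut of copper-coloured angle, 100 mm long, 40 mm wide and 40 mm high, origin at the centre of its underside.

How it is judged:
By the outcome, as a careful person would: the job done as asked, in the order asked, and still so for the second after the job is handed in, with the robot touching nothing.
It also fails if it takes over 61 s, if anything falls off the work surface, if the arm or the gripper's body presses on something with over 40 N, if the wrist force passes 120 N, or if a joint passes its speed limit or range.

## Working session

There is one attempt and no reset: what is moved stays moved. The work goes in short steps, Python scripts to look and compute and a tool call to move; the robot and the scene stay as the last step left them, time stands still between calls to the robot, and variables do not carry over. Pictures are saved under pics/ and viewed, about 8 in all and at most 12, crops included, and the job is handed in when it is done.

Besides the shell and the picture viewer there is one more tool, called after ">>>" by a JSON object that holds its "fn" and its "kwargs". jog_arm: Moves the arm, as the interface text tells. Its arguments: {"type":"object","properties":{"targets":{"type":"array","items":{"type":"array","items":{"type":"number"}}},"squeeze":{"type":"number"}},"required":["targets"]}

```bash
mkdir -p pics; python3 - <<'E'
from bench import *
import cv2,numpy as np
s=observe();print(s['time'],s['eef_pos'],s['tcp_rot'],s['grip_width'],s['force'])
for c in ['side','top']:
    im=read_camera(c);cv2.imwrite(f'pics/{c}0.png',im)
    i=camera_info(c);print(c,i['intrinsics'],i['R'],i['t'])
    for n in ['fixture','guard_push','guard_panel','station','green_left_top','green_right_top','red_stop']:
        print(n,[(np.round(d['uv'],1).tolist(),round(d['confidence'],2),int(d['mask'].sum())) for d in outline_of(c,n)[:3]])
E
```

```text
0.0 [0.15933645 0.62959715 0.23033818] [[ 2.45285528e-01 -2.97956425e-04 -9.69450835e-01]
 [ 9.69449289e-01 -1.73639471e-03  2.45285671e-01]
 [-1.75643374e-03 -9.99998448e-01 -1.37058849e-04]] 0.08564546874704108 [ 0.46730673 -0.4584515   0.51278419]
side [[415.10730755   0.         282.57151213]
 [  0.         415.10730755 213.8016641 ]
 [  0.           0.           1.        ]] [[-0.76549641 -0.6434056   0.0066691 ]
 [-0.43948721  0.51525654 -0.73577286]
 [ 0.46996408 -0.56616247 -0.67719556]] [0.4015247  0.30767179 0.64583491]
fixture [([204.0, 305.0], 0.66, 12143), ([190.6, 176.8], 0.57, 1974), ([232.8, 263.7], 0.3, 240)]
guard_push [([250.3, 280.1], 0.81, 3590)]
guard_panel [([253.6, 283.4], 0.61, 3584)]
station [([320.8, 192.4], 0.94, 3315), ([248.0, 176.4], 0.73, 881), ([231.2, 260.5], 0.58, 233)]
green_left_top [([318.0, 188.7], 0.44, 100)]
green_right_top []
red_stop [([406.6, 210.6], 0.27, 605), ([318.1, 263.9], 0.21, 1067)]
top [[410.28179288   0.         275.96792533]
 [  0.         410.28179288 214.1579082 ]
 [  0.           0.           1.        ]] [[-0.01253138 -0.99985064  0.01190245]
 [-0.98075274  0.00997071 -0.19499908]
 [ 0.19485128 -0.01411697 -0.9807312 ]] [-0.01772008  0.55270584  0.93149049]
fixture [([183.6, 225.8], 0.82, 6717), ([341.4, 216.4], 0.62, 3583), ([260.0, 157.5], 0.24, 276)]
guard_push [([215.1, 243.0], 0.85, 1060)]
guard_panel [([216.3, 245.2], 0.6, 1050)]
station []
green_left_top [([327.2, 215.0], 0.46, 133)]
green_right_top []
red_stop []
```

```bash
python3 - <<'E'
import cv2
for c in ['side','top']:
    im=cv2.imread(f'pics/{c}0.png');cv2.imwrite(f'pics/{c}0b.png',cv2.resize(im,(800,600),interpolation=cv2.INTER_CUBIC))
E
```

```text
(no output)
```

View pics/side0b.png

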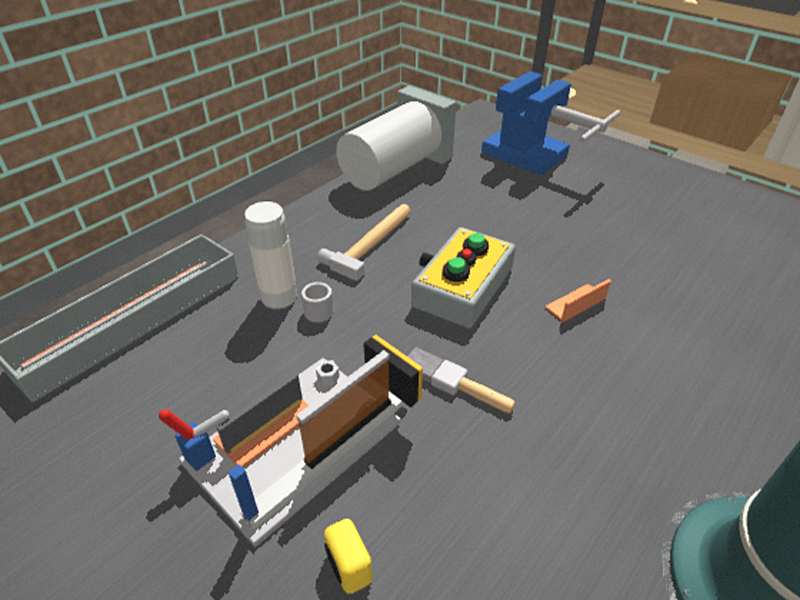

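View pics/top0b.png

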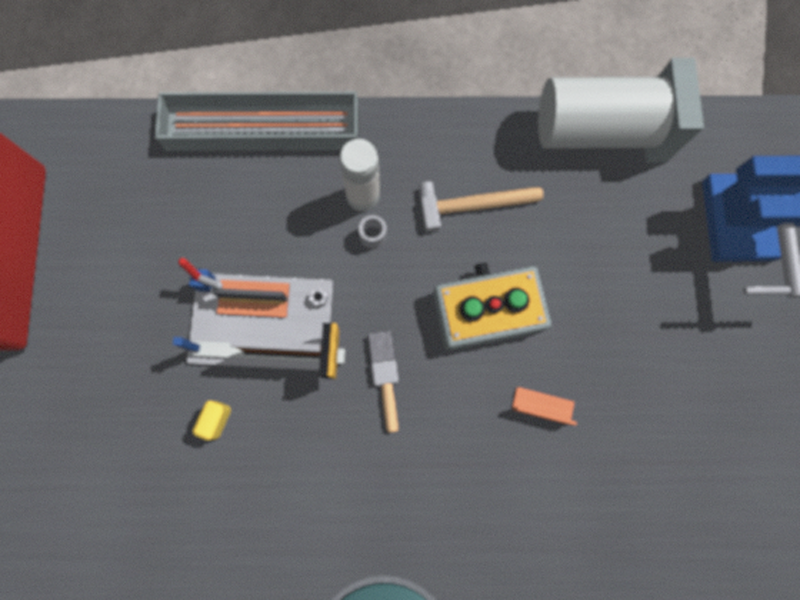

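```bash
cat > h.py <<'E'
from bench import *
import cv2,numpy as np
from scipy.optimize import least_squares
CI={c:camera_info(c) for c in ['side','top']}
def proj(c,X):
    i=CI[c];p=(i['R']@np.atleast_2d(X).T).T+i['t'];p=p@i['intrinsics'].T;return p[:,:2]/p[:,2:]
def back(c,uv,z):
    i=CI[c];d=i['R'].T@np.linalg.solve(i['intrinsics'],[*uv,1]);o=-i['R'].T@i['t'];return o+d*(z-o[2])/d[2]
def tri(a,b):
    return least_squares(lambda X:np.r_[proj('side',X)[0]-a,proj('top',X)[0]-b],[.5,0,.08])
def blobs(im,lo,hi,amin=25):
    m=cv2.inRange(cv2.cvtColor(im,cv2.COLOR_BGR2HSV),lo,hi);n,l,s,c=cv2.connectedComponentsWithStats(m)
    return [(c[k],s[k],cv2.minAreaRect(np.argwhere(l==k)[:,::-1].astype(np.float32))) for k in range(1,n) if s[k][4]>=amin]
E
python3 - <<'E'
from h import *
for c in CI:
    im=cv2.imread(f'pics/{c}0.png');print(c,'cam',-CI[c]['R'].T@CI[c]['t'])
    for n,lo,hi,z in [('green',(50,100,50),(80,255,255),.079),('yellow',(18,120,90),(32,255,255),.08)]:
        for b in blobs(im,lo,hi): print(n,b[0].round(1),b[1],cv2.boxPoints(b[2]).round(1).tolist(),back(c,b[0],z).round(4))
T=lambda *p:np.array(p)*.7
for n,p,z in [('base UL',T(195,275),.012),('UR',T(333,280),.012),('LL',T(188,363),.012)]: print(n,back('top',p,z).round(4))
im=cv2.imread('pics/top0.png')[180:300,110:310]
cv2.imwrite('pics/crop1.png',cv2.resize(im,None,fx=4,fy=4,interpolation=cv2.INTER_CUBIC))
E
```

```text
side cam [0.13906433 0.46546083 0.66105528]
green [333.1 168.3] [327 163  13  11 105] [[325.5, 168.5], [333.5, 160.5], [341.0, 168.0], [333.0, 176.0]] [ 0.5543 -0.2195  0.079 ]
green [319.4 185.4] [313 180  13  12 125] [[313.0, 180.0], [325.0, 180.0], [325.0, 191.0], [313.0, 191.0]] [ 0.5407 -0.1464  0.079 ]
yellow [324.7 185.9] [ 293  160   64   49 1063] [[292.5, 195.6999969482422], [325.79998779296875, 149.10000610351562], [356.20001220703125, 170.89999389648438], [323.0, 217.39999389648438]] [ 0.5301 -0.1519  0.08  ]
yellow [281.7 251.7] [261 234  35  46 197] [[260.5, 235.39999389648438], [272.20001220703125, 226.6999969482422], [304.70001220703125, 270.29998779296875], [293.0, 279.0]] [0.4759 0.0614 0.08  ]
yellow [185.5 297.9] [162 280  49  37 166] [[161.10000610351562, 313.79998779296875], [209.3000030517578, 279.0], [211.0, 281.3999938964844], [162.8000030517578, 316.20001220703125]] [0.5321 0.247  0.08  ]
yellow [244.  388.3] [ 227  363   33   53 1124] [[223.89999389648438, 368.8999938964844], [247.8000030517578, 360.1000061035156], [265.29998779296875, 407.8999938964844], [2
[... 419 characters left out ...]
52] [[309.20001220703125, 202.1999969482422], [373.70001220703125, 189.3000030517578], [380.79998779296875, 224.8000030517578], [316.29998779296875, 237.6999969482422]] [ 0.5463 -0.1846  0.08  ]
yellow [232.4 245. ] [229 226   8  38 223] [[228.1999969482422, 262.8999938964844], [230.5, 225.8000030517578], [236.89999389648438, 226.1999969482422], [234.5, 263.29998779296875]] [0.4761 0.0776 0.08  ]
yellow [147.5 294.1] [135 281  26  27 489] [[133.1999969482422, 303.20001220703125], [144.1999969482422, 277.6000061035156], [161.5, 285.1000061035156], [150.60000610351562, 310.70001220703125]] [0.3675 0.2671 0.08  ]
base UL [0.6202 0.3269 0.012 ]
UR [0.6088 0.0832 0.012 ]
LL [0.4647 0.3305 0.012 ]
```

View pics/crop1.png

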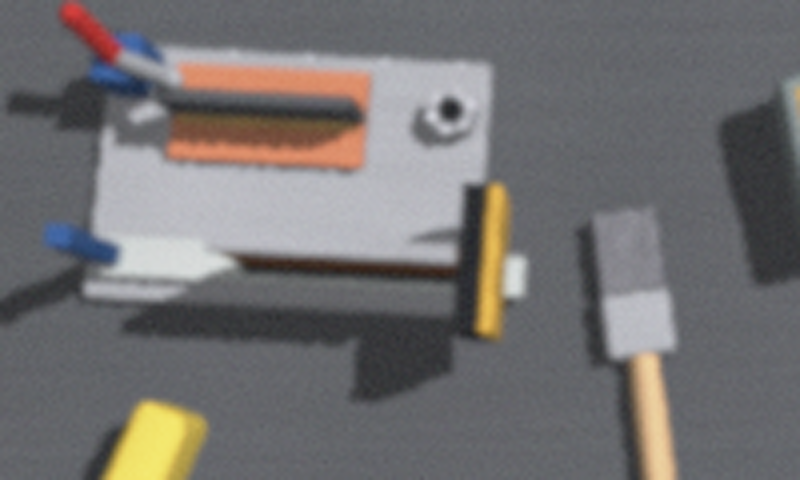

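```bash
cat >> h.py <<'E'
def hullstat(c,P):
    p=proj(c,P).astype(np.float32);h=cv2.convexHull(p);m=cv2.moments(h);return np.array([m['m10']/m['m00'],m['m01']/m['m00']]),m['m00'],h[:,0]
a=np.linspace(0,2*np.pi,40)
def cyl(x,y,z0=.069,z1=.081,r=.014): return np.array([[x+r*np.cos(t),y+r*np.sin(t),z] for t in a for z in (z0,z1)])
def box(x,y,w): # centre of outer face, yaw w; box behind along fixture +y
    ux=np.array([np.cos(w),np.sin(w)]);uy=np.array([-np.sin(w),np.cos(w)])
    return np.array([[*(np.array([x,y])+i*ux+j*uy),z] for i in(-.042,.042) for j in(0,.008) for z in(.05,.11)])
E
python3 - <<'E'
from h import *
G={c:[b[0] for b in blobs(cv2.imread(f'pics/{c}0.png'),(50,100,50),(80,255,255))] for c in CI}
for cs in (['side'],['top'],['side','top']):
    def f(p):
        r=[]
        for k,s in ((1,1),(0,-1)):
            P=cyl(p[0]-s*.038*np.sin(p[2]),p[1]+s*.038*np.cos(p[2]))
            for c in cs: r+=list(hullstat(c,P)[0]-G[c][k])
        return np.array(r)
    s=least_squares(f,[.55,-.185,.1]);print(cs,s.x.round(4),np.round(s.fun,2))
C=np.array([[165,48],[492,63],[85,297]])/4+[110,180]-.5
def g(p):
    R=np.array([[np.cos(p[2]),-np.sin(p[2])],[np.sin(p[2]),np.cos(p[2])]])
    X=[[*(R@[i,j]+p[:2]),.012] for i,j in((.08,-.12),(-.08,.12))]
    return (proj('top',X)-C[1:]).ravel()
s=least_squares(g,[.54,.2,0]);print('fixture',s.x.round(4),s.fun.round(2))
w=s.x[2]
for c,B in(('top',1),('side',1)):
    im=cv2.imread(f'pics/{c}0.png');b=blobs(im,(18,120,90),(32,255,255))[B]
    X=box(.48,.07,w)
    f=lambda p:hullstat(c,box(p[0],p[1],w))[0]-b[0]
    q=least_squares(f,[.48,.07]).x;print(c,q.round(4),hullstat(c,box(*q,w))[1],b[1])
    # top edge corners
R=np.array([[np.cos(w),-np.sin(w)],[np.sin(w),np.cos(w)]])
for n,o in (('open.09',-.09),('shut',0)): pass
# plate in top crop: stripe corners by hand, z=.110
for uv in([486,183],[510,185],[477,337],[500,340]):
    P=back('top',np.array(uv)/4+[110,180]-.5,.11);print(P.round(4),(R.T@(P[:2]-s.x[:2])).round(4))
E
```

```text
['side'] [ 0.5504 -0.1873  0.1   ] [-1.43 -0.31  1.25  0.35]
['top'] [ 0.5517 -0.1897  0.1033] [-0.21 -1.24  0.27  1.42]
['side', 'top'] [ 0.5512 -0.1886  0.1173] [-1.11 -0.64 -0.61 -0.79  1.05 -0.14 -0.2   1.43]
fixture [ 0.5382  0.2086 -0.0582] [ 0.21 -0.12 -0.2   0.11]
top [0.4754 0.0734] 232.00925238092896 [229 226   8  38 223]
side [0.4764 0.058 ] 905.8382719634101 [261 234  35  46 197]
[0.517  0.0783 0.11  ] [-0.0136 -0.1313]
[0.5157 0.0648 0.11  ] [-0.0141 -0.1449]
[0.4308 0.0825 0.11  ] [-0.0999 -0.1322]
[0.429  0.0698 0.11  ] [-0.1009 -0.1449]
```

>>> {"fn": "jog_arm", "kwargs": {"targets": [[0,0,0,0,-5.65,0,0],[0,0,0,0,-5.65,0,0],[-30,0,-17,0,0,0,0],[-43.3,0,-25.3,0,0,0,0],[-43.3,0,-25.3,0,0,0,0],[-43.3,0,-25.3,0,0,0,0],[-43.3,0,-25.3,0,0,0,0],[-43.3,0,-25.3,0,0,0,0],[-43.3,0,-25.3,0,0,0,0],[-43.3,0,-25.3,0,0,0,0],[-43.3,0,-25.3,0,0,0,0],[-43.3,0,-25.3,0,0,0,0],[-43.3,0,-25.3,0,0,0,0],[-43.3,0,-25.3,0,0,0,0],[-43.3,0,-25.3,0,0,0,0],[-43.3,0,-25.3,0,0,0,0],[0,0,0,0,0,0,0]]}}

```text
time: 2.92
eef_pos: [0.4762, 0.0167, 0.2317]
tcp_rot: [[0.058, 0.001, -0.998], [0.998, -0.001, 0.058], [-0.001, -1.0, -0.002]]
force: [-0.2, 0.3, -0.6]
grip_width: 0.0002
```

```bash
python3 - <<'E'
from h import *
G={c:[b[0] for b in blobs(cv2.imread(f'pics/{c}0.png'),(50,100,50),(80,255,255))] for c in CI}
for cs in (['side'],['top'],['side','top']):
    def f(p):
        r=[]
        for k,s in ((1,1),(0,-1)):
            P=cyl(p[0]-s*.038*np.sin(p[2]),p[1]+s*.038*np.cos(p[2]))
            for c in cs: r+=list(hullstat(c,P)[0]-G[c][k])
        return np.array(r)
    s=least_squares(f,[.55,-.185,.15],diff_step=1e-2);print(cs,s.x.round(4),np.round(s.fun,2))
s=observe();print(s['tcp_rot'].round(3),s['eef_pos'])
E
```

```text
['side'] [ 0.5504 -0.1875  0.1879] [-0.05  0.14  0.05 -0.15]
['top'] [ 0.552  -0.1896  0.1883] [ 0.02 -0.01 -0.02  0.01]
['side', 'top'] [ 0.5515 -0.189   0.1882] [-0.03 -0.38 -0.21  0.21  0.04 -0.62 -0.26  0.22]
[[ 0.058  0.001 -0.998]
 [ 0.998 -0.001  0.058]
 [-0.001 -1.    -0.002]] [0.47622296 0.01671124 0.23165713]
```

>>> {"fn": "jog_arm", "kwargs": {"targets": [[0,40,0,0,0,0,0],[0,50,0,0,0,0,0],[0,40,0,0,0,0,0],[0,25,0,0,0,0,0],[0,0,0,0,0,0,0],[5,0,0,0,0,0,0],[5,0,0,0,0,0,0],[5,0,0,0,0,0,0],[4,0,0,0,0,0,0],[0,0,0,0,0,0,0]]}}

```text
time: 4.18
eef_pos: [0.476, 0.04, 0.0765]
tcp_rot: [[0.05, 0.0, -0.999], [0.999, 0.0, 0.05], [0.0, -1.0, -0.0]]
force: [0.4, 0.1, 0.2]
grip_width: 0.0004
```

```bash
python3 - <<'E'
from h import *
im=read_camera('side');cv2.imwrite('pics/s1.png',cv2.resize(im[130:400,100:460],(800,600)))
E
```

```text
(no output)
```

View pics/s1.png

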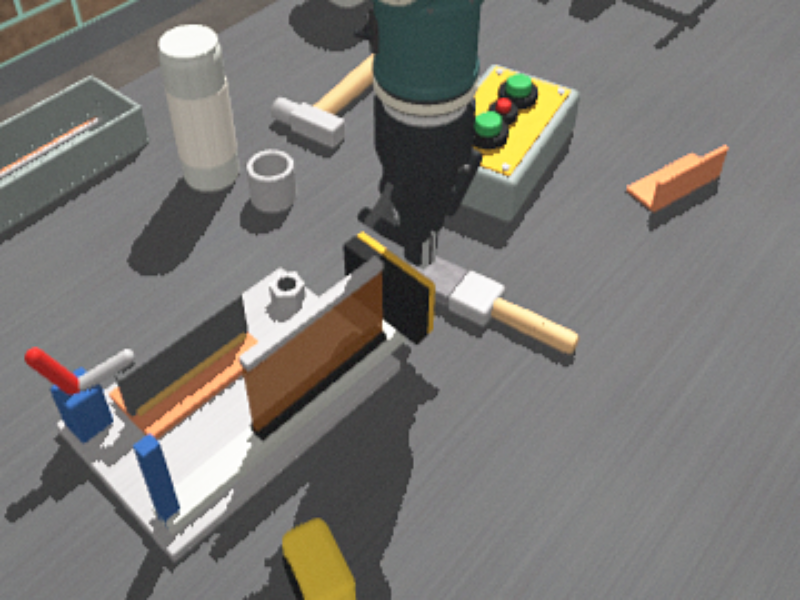

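>>> {"fn": "jog_arm", "kwargs": {"targets": [[5,0,0,0,0,0,0],[5,0,0,0,0,0,0],[5,0,0,0,0,0,0],[5,0,0,0,0,0,0],[5,0,0,0,0,0,0],[5,0,0,0,0,0,0],[5,0,0,0,0,0,0],[5,0,0,0,0,0,0],[5,0,0,0,0,0,0],[5,0,0,0,0,0,0]]}}

```text
time: 5.48
eef_pos: [0.4786, 0.0897, 0.0764]
tcp_rot: [[0.051, 0.0, -0.999], [0.999, 0.0, 0.051], [0.0, -1.0, -0.0]]
force: [1.9, -2.5, -1.2]
grip_width: -0.0002
```

>>> {"fn": "jog_arm", "kwargs": {"targets": [[4,0,0,0,0,0,0],[4,0,0,0,0,0,0],[4,0,0,0,0,0,0],[4,0,0,0,0,0,0],[4,0,0,0,0,0,0],[4,0,0,0,0,0,0],[4,0,0,0,0,0,0],[4,0,0,0,0,0,0]]}}

```text
time: 6.48
eef_pos: [0.4801, 0.1216, 0.0763]
tcp_rot: [[0.051, 0.0, -0.999], [0.999, 0.0, 0.051], [0.0, -1.0, -0.0]]
force: [1.8, -3.6, 1.1]
grip_width: 0.0002
```

```bash
python3 - <<'E'
from h import *
for c in ('top','side'):
    b=[x for x in blobs(read_camera(c),(18,120,90),(32,255,255))]
    for x in b: print(c,x[0].round(1),x[1])
im=read_camera('side');cv2.imwrite('pics/s2.png',cv2.resize(im[130:400,100:460],(800,600)))
print(observe()['force'])
E
```

```text
top [344.6 214. ] [ 311  192   69   45 1659]
side [324.7 185.9] [ 293  160   63   49 1059]
side [263.2 279.4] [251 266  19  34 135]
side [185.5 298. ] [162 280  49  37 162]
side [244.1 388.5] [ 227  363   33   53 1119]
[-0.40531286  0.98130908  0.23430194]
```

View pics/s2.png

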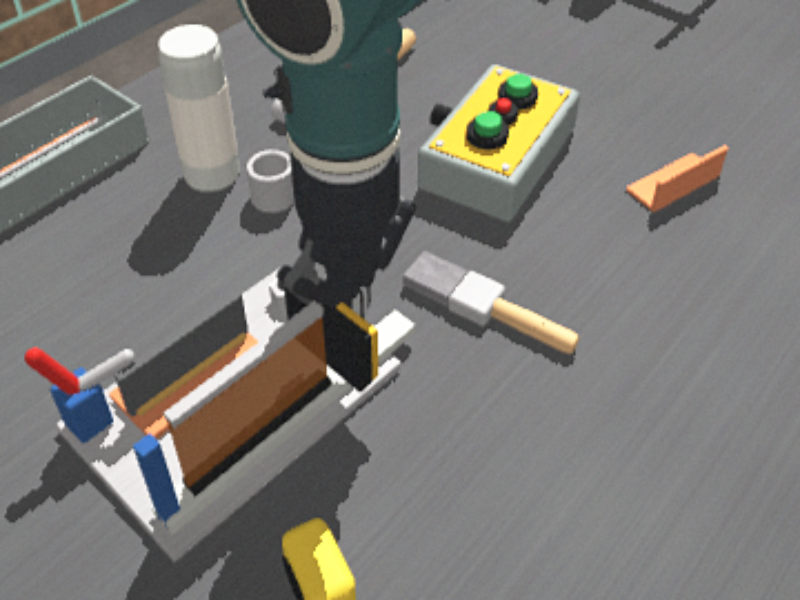

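>>> {"fn": "jog_arm", "kwargs": {"targets": [[4,0,0,0,0,0,0],[3,0,0,0,0,0,0],[3,0,0,0,0,0,0],[3,0,0,0,0,0,0],[2,0,0,0,0,0,0]]}}

```text
time: 7.25
eef_pos: [0.4792, 0.1233, 0.0762]
tcp_rot: [[0.06, -0.006, -0.998], [0.998, -0.013, 0.06], [-0.014, -1.0, 0.005]]
force: [-4.5, -38.0, 18.1]
grip_width: 0.0002
```

>>> {"fn": "jog_arm", "kwargs": {"targets": [[2,0,0,0,0,0,0],[2,0,0,0,0,0,0],[1,0,0,0,0,0,0]]}}

```text
time: 7.62
eef_pos: [0.4791, 0.1234, 0.0762]
tcp_rot: [[0.064, -0.008, -0.998], [0.998, -0.018, 0.064], [-0.019, -1.0, 0.007]]
force: [-6.1, -49.2, 23.3]
grip_width: -0.0001
```

>>> {"fn": "jog_arm", "kwargs": {"targets": [[1,0,0,0,0,0,0],[1,0,0,0,0,0,0],[1,0,0,0,0,0,0]]}}

```text
time: 8.0
eef_pos: [0.479, 0.1234, 0.0762]
tcp_rot: [[0.066, -0.009, -0.998], [0.998, -0.021, 0.066], [-0.022, -1.0, 0.008]]
force: [-7.3, -56.5, 26.7]
grip_width: -0.0003
```

>>> {"fn": "jog_arm", "kwargs": {"targets": [[-8,0,0,0,0,0,0],[-10,0,0,0,0,0,0],[-15,0,0,0,0,0,0],[-25,0,0,0,0,0,0],[-25,0,0,0,0,0,0],[0,-40,0,0,0,0,0],[0,-60,0,0,0,0,0],[-40,-20,0,0,0,0,0],[-40,0,0,0,0,0,0],[-40,0,0,0,0,0,62],[0,0,0,0,0,0,62]]}}

```text
time: 9.38
eef_pos: [0.4706, -0.0606, 0.1965]
tcp_rot: [[0.055, 0.001, -0.999], [0.999, -0.0, 0.055], [-0.0, -1.0, -0.001]]
force: [0.5, 1.1, -0.6]
grip_width: 0.0357
```

```bash
python3 - <<'E'
from h import *
A=read_camera('top');B=read_camera('side')
a=A[170:275,115:265];b=B[220:380,120:310]
cv2.imwrite('pics/s3.png',np.hstack([cv2.resize(a,(400,280),interpolation=2),cv2.resize(b,(400,280),interpolation=2)]))
for c,I in(('top',A),('side',B)):
    for x in blobs(I,(18,120,90),(32,255,255)): print(c,x[0].round(1),x[1])
q=[x for x in blobs(A,(18,120,90),(32,255,255)) if 180<x[0][0]<228]
if q: print(least_squares(lambda p:hullstat('top',box(p[0],p[1],-.05))[0]-q[0][0],[.48,.13],diff_step=1e-2).x)
E
```

```text
top [364.3 212.2] [348 192  32  39 670]
top [203.5 244.6] [199 226  10  37 268]
top [147.8 293.9] [135 281  26  27 477]
side [325.6 189. ] [293 166  63  43 885]
side [255.5 272.4] [234 253  36  48 231]
side [185.5 298. ] [162 280  49  37 164]
side [244.  388.5] [ 227  363   34   53 1120]
[0.47720027 0.13967036]
```

View pics/s3.png

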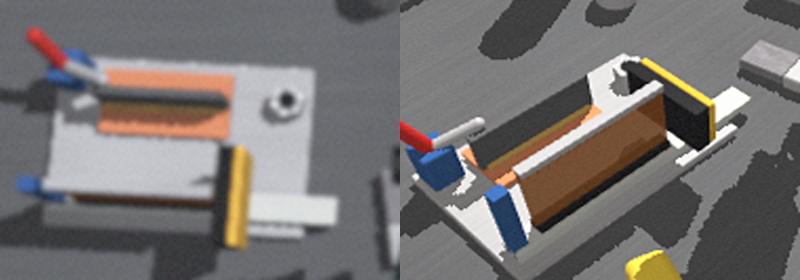

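>>> {"fn": "jog_arm", "kwargs": {"targets": [[0,0,0,0,-6.95,0,61],[0,0,0,0,-6.95,0,61],[-47,0,-18.5,0,0,0,61],[-47,0,-18.5,0,0,0,61],[-47,0,-18.5,0,0,0,61],[0,30,0,0,0,0,61],[0,30,0,0,0,0,61],[0,10,0,0,0,0,61],[0,0,0,0,0,0,61],[0,0,0,0,0,0,61]]}}

```text
time: 10.72
eef_pos: [0.5532, -0.186, 0.1274]
tcp_rot: [[-0.192, 0.002, -0.981], [0.981, -0.0, -0.192], [-0.001, -1.0, -0.002]]
force: [0.2, 0.4, 0.7]
grip_width: 0.0609
```

```bash
python3 - <<'E'
from h import *
s=observe();p=s['eef_pos'];R=s['tcp_rot'];print(p,s['grip_width'])
d=np.array([.5515,-.189])-p[:2];print('remaining tool x,z mm',1e3*(R[:2,[0,2]].T@d),'yaw',np.arctan2(-R[0,0],R[1,0]))
im=read_camera('side');print(proj('side',[[.5515,-.189,.08]]))
cv2.imwrite('pics/s4.png',cv2.resize(im[100:250,240:440],(800,600),interpolation=2))
E
```

```text
[ 0.55324843 -0.18597169  0.1274317 ] 0.060875783699047815
remaining tool x,z mm [-2.63739015  2.29604869] yaw 0.1927131354161643
[[326.55494821 174.38594985]]
```

View pics/s4.png

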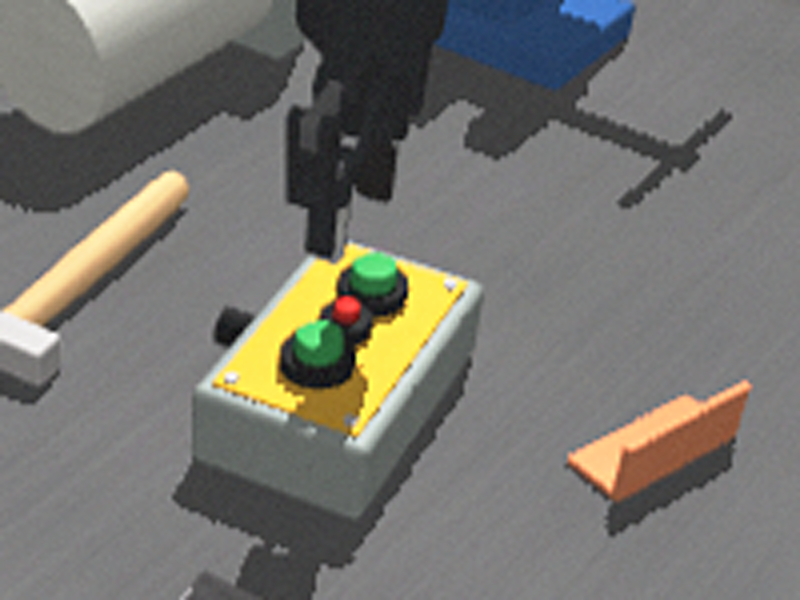

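>>> {"fn": "jog_arm", "kwargs": {"targets": [[-2.5,15,2.5,0,0,0,61],[0,15,0,0,0,0,61],[0,7,0,0,0,0,61],[0,0,0,0,0,0,61],[0,0,0,0,0,0,61]]}}

```text
time: 11.4
eef_pos: [0.5506, -0.1893, 0.0894]
tcp_rot: [[-0.191, 0.0, -0.982], [0.982, -0.0, -0.191], [-0.0, -1.0, -0.0]]
force: [0.6, -0.4, -0.2]
grip_width: 0.0611
```

```bash
python3 - <<'E'
from h import *
s=observe();p=s['eef_pos'];R=s['tcp_rot'];print(p,s['grip_width'],s['force'])
d=np.array([.5515,-.189])-p[:2];print('remaining tool x,z mm',1e3*(R[:2,[0,2]].T@d))
a=read_camera('side')[130:230,270:390].copy();b=read_camera('top')[165:265,290:410]
X=p+.038*R[:,0];print([((proj('side',[[X[0],X[1],z]])[0]-[270,130])*400/120).round(0) for z in(.081,p[2],p[2]+.007)])
cv2.imwrite('pics/s5.png',np.hstack([cv2.resize(a,(400,333),interpolation=2),cv2.resize(b,(400,333),interpolation=2)]))
E
```

```text
[ 0.55056909 -0.18932372  0.08944115] 0.061124528361245545 [ 0.57012774 -0.35744693 -0.23707214]
remaining tool x,z mm [ 0.14023999 -0.97556603]
[array([167., 177.]), array([167., 167.]), array([168., 159.])]
```

View pics/s5.png

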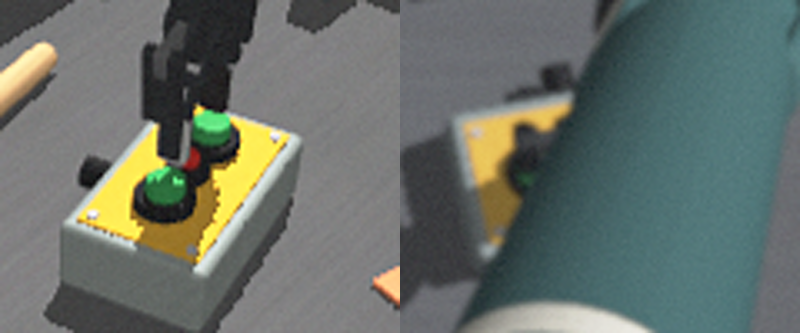

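>>> {"fn": "jog_arm", "kwargs": {"targets": [[0,5,-1,0,0,0,61],[0,4,0,0,0,0,61],[0,3,0,0,0,0,61],[0,2,0,0,0,0,61],[0,0,0,0,0,0,61]]}}

```text
time: 12.12
eef_pos: [0.5511, -0.1889, 0.0753]
tcp_rot: [[-0.191, -0.0, -0.982], [0.982, 0.0, -0.191], [0.0, -1.0, 0.0]]
force: [-1.0, 0.1, 2.7]
grip_width: 0.0608
```

>>> {"fn": "jog_arm", "kwargs": {"targets": [[0,2,0,0,0,0,61],[0,2,0,0,0,0,61],[0,0,0,0,0,0,61]]}}

```text
time: 12.5
eef_pos: [0.5512, -0.189, 0.0714]
tcp_rot: [[-0.191, -0.0, -0.982], [0.982, 0.0, -0.191], [0.0, -1.0, 0.0]]
force: [-2.5, 1.1, 5.8]
grip_width: 0.0612
```

```bash
python3 - <<'E'
from h import *
s=observe();print(s['eef_pos'],s['force'],s['moment'],s['grip_width'])
a=read_camera('side')[130:230,270:390]
cv2.imwrite('pics/s6.png',cv2.resize(a,(720,600),interpolation=2))
E
```

```text
[ 0.55121841 -0.18899436  0.07139915] [-2.53692895  1.07644535  5.77845892] [0.13298064 0.44648401 0.00045641] 0.06119741929104734
```

View pics/s6.png

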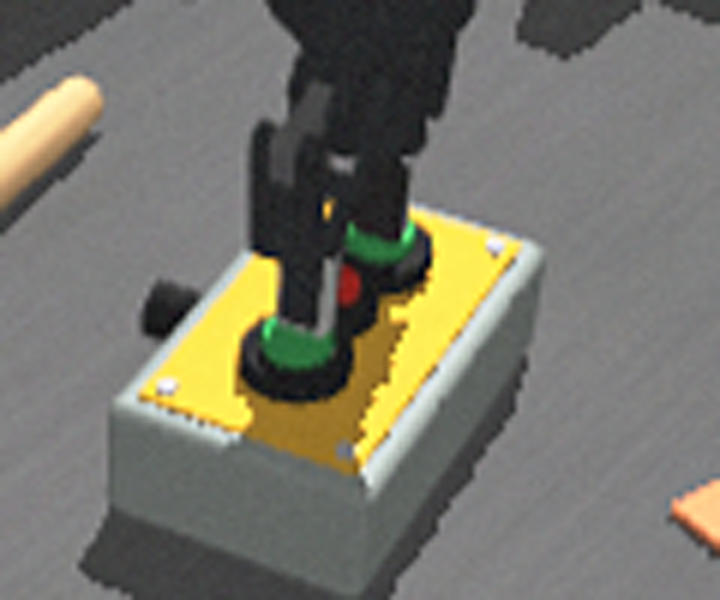

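>>> {"fn": "jog_arm", "kwargs": {"targets": [[0,2,0,0,0,0,61],[0,2,0,0,0,0,61],[0,2,0,0,0,0,61],[0,0,0,0,0,0,61]]}}

```text
time: 13.05
eef_pos: [0.5513, -0.189, 0.0675]
tcp_rot: [[-0.191, 0.0, -0.982], [0.982, 0.001, -0.191], [0.001, -1.0, -0.001]]
force: [-8.3, 3.4, 22.8]
grip_width: 0.061
```

>>> {"fn": "jog_arm", "kwargs": {"targets": [[0,1.5,0,0,0,0,61],[0,0,0,0,0,0,61]]}}

```text
time: 13.3
eef_pos: [0.5514, -0.189, 0.0674]
tcp_rot: [[-0.191, 0.001, -0.982], [0.982, 0.002, -0.191], [0.002, -1.0, -0.001]]
force: [-12.0, 4.2, 32.3]
grip_width: 0.0614
```

```bash
python3 - <<'E'
from h import *
s=observe();R=s['tcp_rot'];print(s['eef_pos'],R.T@s['force'],R.T@s['moment'],s['grip_width'])
a=read_camera('side')[130:230,270:390]
cv2.imwrite('pics/s7.png',cv2.resize(a,(720,600),interpolation=2))
E
```

```text
[ 0.55141147 -0.18901267  0.0674166 ] [  6.44263765 -32.32805663  10.92618087] [ 2.3152306  -0.04653365 -1.2792048 ] 0.06135557994687104
```

View pics/s7.png

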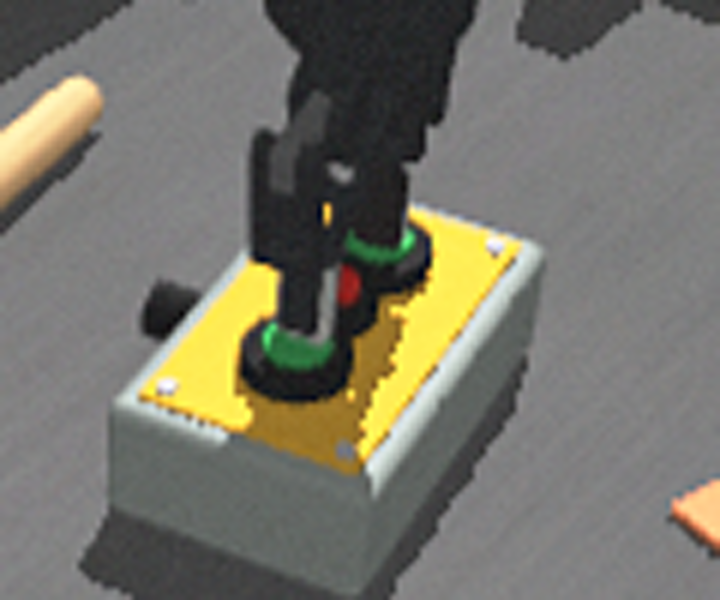

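>>> {"fn": "jog_arm", "kwargs": {"targets": [[0,0,0,0,0,0,61],[0,0,0,0,0,0,61],[0,0,0,0,0,0,61],[0,0,0,0,0,0,61],[0,0,0,0,0,0,61],[0,0,0,0,0,0,61],[0,0,0,0,0,0,61],[0,0,0,0,0,0,61],[0,0,0,0,0,0,61],[0,0,0,0,0,0,61],[0,0,0,0,0,0,61],[0,0,0,0,0,0,61],[0,0,0,0,0,0,61],[0,0,0,0,0,0,61],[0,0,0,0,0,0,61],[0,0,0,0,0,0,61],[0,0,0,0,0,0,61],[0,0,0,0,0,0,61],[0,0,0,0,0,0,61],[0,0,0,0,0,0,61]]}}

```text
time: 15.85
eef_pos: [0.5514, -0.189, 0.0674]
tcp_rot: [[-0.191, 0.001, -0.982], [0.982, 0.002, -0.191], [0.002, -1.0, -0.001]]
force: [-10.8, 4.5, 32.8]
grip_width: 0.061
```

>>> {"fn": "jog_arm", "kwargs": {"targets": [[0,0,0,0,0,0,61],[0,0,0,0,0,0,61],[0,0,0,0,0,0,61],[0,0,0,0,0,0,61],[0,0,0,0,0,0,61],[0,0,0,0,0,0,61],[0,0,0,0,0,0,61],[0,0,0,0,0,0,61],[0,-4,0,0,0,0,61],[0,-5,0,0,0,0,61],[0,-8,0,0,0,0,61],[0,-20,0,0,0,0,61],[0,-40,0,0,0,0,61],[0,-40,0,0,0,0,61],[0,-40,0,0,0,0,61],[0,0,0,0,0,0,61],[0,0,0,0,0,0,61],[0,0,0,0,0,0,61]]}}

```text
time: 18.1
eef_pos: [0.5506, -0.1887, 0.2198]
tcp_rot: [[-0.191, -0.002, -0.982], [0.982, 0.0, -0.191], [0.001, -1.0, 0.002]]
force: [-0.7, 0.9, -0.1]
grip_width: 0.0608
```

```bash
python3 - <<'E'
from h import *
s=observe();print(s['time'],s['eef_pos'],s['force'])
A=read_camera('top');B=read_camera('side')
for c,I in(('top',A),('side',B)):
    for n,lo,hi in [('green',(50,100,50),(80,255,255)),('yellow',(18,120,90),(32,255,255))]:
        for x in blobs(I,lo,hi): print(c,n,x[0].round(1),x[1])
cv2.imwrite('pics/s8.png',cv2.resize(B,(800,600),interpolation=2))
E
```

```text
18.1 [ 0.55063252 -0.18865805  0.21979658] [-0.68760597  0.88086093 -0.10073784]
top green [330.7 214.9] [325 209  13  13 129]
top yellow [326.7 217.4] [311 198  35  39 753]
top yellow [349.1 204.1] [346 201   7   7  37]
top yellow [203.7 243.7] [200 226   9  37 250]
top yellow [147.6 294.2] [135 281  26  27 503]
side green [333.1 168.3] [327 163  13  11 106]
side green [319.3 185.5] [313 180  13  12 125]
side yellow [324.7 185.9] [ 293  160   64   49 1062]
side yellow [255.4 272.5] [234 253  36  48 226]
side yellow [185.6 297.9] [162 280  49  37 162]
side yellow [244.1 388.2] [ 227  363   33   53 1126]
```

View pics/s8.png

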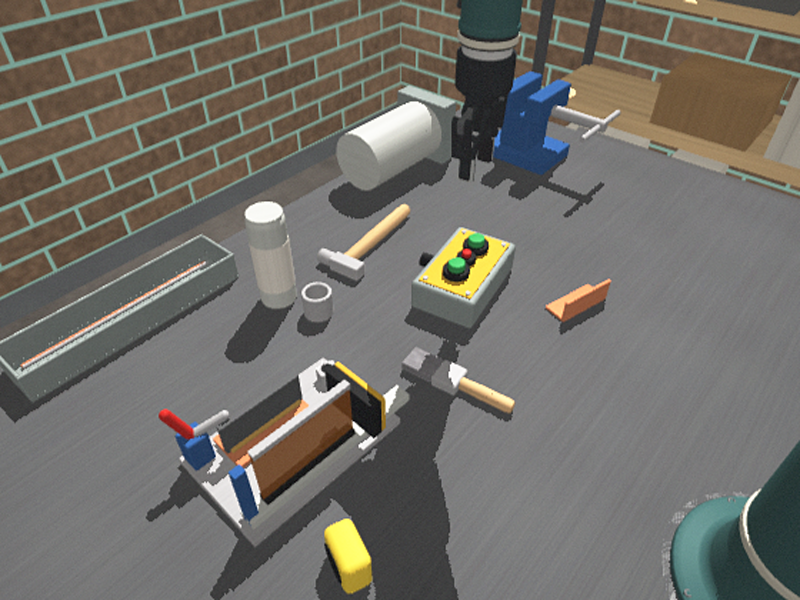

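Buttons are back up (same blobs as at the start), the guard is shut against its stop at the same place, and the loose things have not moved. Handing in.

```bash
python3 -c "
from bench import *
print(job_done(), observe()['time'])"
```

```text
the job is handed in; nothing more can be done
the job is handed in; nothing more can be done
```

I pushed the guard shut by its yellow push plate with the closed fingertips. I then pressed both green buttons together with one fingertip each, held them, released them and handed the job in at about 18 s of the 61 s allowed.

- **Guard:** it slid about 66 mm and then would not move further under 56 N at the wrist. That is well above the 3–5 N it takes to slide, so I take it as the hard stop. I pushed harder than needed there: I sent three push steps in a row without stopping to react to the force, so it rose above 40 N. Only the fingers should have been touching the plate, but I could not measure the gripper body's contact separately. Pictures after the push and at the end show the guard staying put.
- **Buttons:** they stopped moving at about 8 mm of travel with about 32 N total. The force looked evenly shared, and the picture showed both down. They stayed down for more than 3.5 s, then came back up, and the side camera sees them where they were at the start.
- **Everything else:** the fingers stayed well clear of the red stop button. In the final picture the loose things appear where they began, though I measured only the tape measure. The nut, now partly hidden behind the guard, was last seen in place after the push. The arm was clear of everything, with the force near zero.
- **Disagreement:** the two cameras placed the station about 2 mm apart, within the calibration error. I used the combined fit.

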